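Tuck the tea box cover under its lip

TASK

Close the bamboo tea box: with the fingertips fold its sprung, hinged cover over from the outside until it lies flat, keep it pressed down, and push it along so that its free edge is tucked fully home beneath the steel retaining lip, then let go and move clear. Only press and push: do not pinch the cover between the fingers, do not lift, shove or tip the box, and leave the tea things alone.

Things in the scene. Friction and masses are not known exactly. Their poses are not given: they have to be found in the camera images.
- tea_box: open bamboo box with wrapped tea bricks inside, loose on the table, 1.4 kg; 146 mm (its x, -70 to 76) by 120 mm (its y), rim at 60 mm. Origin on the underside, z up. x points from the hinge side (robot's side, up to 0.5 rad of yaw) to the lip side. The cover's hinge axis runs along its y at x = -62 mm + cover_slide, z = 61 mm. A sideways push over about 5 to 8 N shoves it
- cover_fold (a joint): cover's angle, rad: 0 = folded flat on the box, 1.57 = upright, more = leaning to the robot (stop 1.95); starts 1.35 to 1.75. A spring (0.12 N m/rad, neutral 1.55) raises it again to about 1.06 whenever let go untucked; held flat by about 2 N at the steel step. Rigid panel 112 mm long from the hinge, 100 mm wide, 6 mm thick; flat, its green outer face is on top at box z = 67 mm
- cover_slide (a joint): how far cover and hinge have slid along the box's x towards the lip, m: 0 = back, 0.018 = fully home at the stop; starts 0 to 0.003; friction 2.5 N. Folded flat, the free edge is 6 mm short of the lip at 0 and 12 mm beneath it at 0.018. It must be below 0.05 rad to enter; tucked and let go, it rests up against the lip's underside at about 0.05 rad
- cover_step (a point): foot of the hinge-side face of the steel step on the cover's outer face, 80 mm from the hinge, mid-width. The step is a ledge 8 mm high, 70 mm wide, steep towards the hinge, sloping off towards the free edge. A fingertip set down on its hinge side pushes the cover towards the lip. Site axes: x along the panel from hinge to edge, z out of the outer face
- cover_edge (a point): middle of the cover's free edge, on the outer face, 112 mm from the hinge
- lip_front (a point): middle of the front lower edge of the steel retaining lip, which the far wall carries across the box's full width: at box x = 56 mm, z = 73 mm; the lip runs from there to x = 76 mm, 5 mm thick, its top at z = 78 mm
- cover_outer: the cover's dark green outer panel with the steel step, origin on the hinge axis, x towards the free edge, z out of the outer face
- cover_lining: the cover's cream inner face, origin on the hinge axis; the fingers should not grip around onto it
- teapot: reddish-brown clay teapot, 94 mm tall, body 100 mm across, origin at the centre of its underside; a bystander on the tea tray
- cup_1: celadon-green cup, 62 mm across, 45 mm tall, origin at the centre of its underside; a bystander on the tea tray
- cup_2: celadon-green cup, as cup_1
- cup_3: celadon-green cup, as cup_1
- canister: cream canister with a steel press-button lid, 86 mm across, 116 mm tall, origin at the centre of its underside; a bystander on the slate board
- strainer: small steel tea strainer, 68 mm across, 28 mm tall, with a thin handle; a bystander on the slate board

How it is judged (in metres and radians):
On the way, in this order (a step that is already met when the one before it is completed fails the run):
1. the cover is folded over flat, short of the lip (value of joint cover_fold below 0.12 rad and value of joint cover_slide below 0.011 m).
2. its edge is pushed home beneath the lip (value of joint cover_fold below 0.08 rad and value of joint cover_slide above 0.014 m), for 0.2 s.
At the end, for the whole second after the job is handed in: The cover lies folded (under 0.08 rad) and slid at least 14 of its 18 mm, its edge at least 7 mm beneath the lip and held down by it; the box stands level and at rest within 25 mm of where it stood, and the tea things within 20 mm of where they stood (all of step 2 and velocity of joint cover_fold below 0.1 rad/s and z of cover_edge in the frame of lip_front below 0.002 m and x of cover_edge in the frame of lip_front above 0.007 m and height (world z) of tea_box below 0.004 m and angle between tea_box's own z axis and vertical below 0.03 rad and linear speed of tea_box below 0.02 m/s and distance of tea_box from where it was at the start of the episode below 0.025 m and distance of each of teapot, cup_1, cup_2, cup_3, canister, strainer from where it was at the start of the episode below 0.02 m); the robot touches nothing.
It fails at once if the cover is pinched between the fingers, outer and inner face at once (contact force between the fingers and cover_outer above 1.5 N and contact force between the fingers and cover_lining above 1.5 N).
It fails at once if the box is lifted or tipped (height (world z) of tea_box above 0.012 m or angle between tea_box's own z axis and vertical above 0.15 rad).
It fails at once if the box is shoved more than 25 mm (distance of tea_box from where it was at the start of the episode above 0.025 m).
It fails at once if a tea thing is moved more than 20 mm (distance of any of teapot, cup_1, cup_2, cup_3, canister, strainer from where it was at the start of the episode above 0.02 m).
It also fails if it takes over 42 s, if anything falls off the work surface, if the arm or the gripper's body presses on something with over 40 N, if the wrist force passes 120 N, or if a joint passes its speed limit or range.

ROBOT

A 7-joint arm with a two-finger parallel gripper is mounted at the origin on the work surface. World frame = base frame: x ahead of the robot, y to its left, z up, the work surface at z = 0. Lengths are in mm, angles in degrees, forces in N, time in s.
With the tool pointing down it reaches from about 400 to 875 mm from the base axis. Payload 19.3 kg.
Tool frame: the origin (TCP) lies at the centre of the arm's flange, where the gripper is bolted on; the fingertips stand 173 mm ahead of it and the grasp point (between the pads) lies 155 mm ahead of it; z points along the fingers, x is the direction in which the jaws open and shut, and the axes are right-handed (so a half turn about z gives the same grasp; the last joint's range is limited). The gripper opens to 85 mm and grips with 20 to 120 N. Pads are 22 mm wide; open, the fingers measure 114 mm over their backs; the gripper's body (76 mm by 85 mm) begins 54 mm behind the grasp point. The pads swing forward as they close: fully open they stand 13 mm farther back than shut.
Start: joints at [68.4, 29.874, -2.08, 91.645, 1.215, 58.505, -6.463], TCP at [188.729, -595.819, 404.691] pointing down, gripper open.
Joint ranges: [-166.77, 166.77], [-17.47, 122.26], [-85.68, 81.53], [9.62, 139.38], [-72.42, 252.41], [9.2, 110.78], [-144.41, 144.41]. Speed limits (degrees/s): [108.29, 108.29, 136.94, 136.94, 172.46, 172.46, 172.46].

INTERFACE

Orientations are given as [roll, pitch, yaw] about the fixed x, y, z axes, in that order (R = Rz(yaw) Ry(pitch) Rx(roll)).
In Python, from rig import read_state, snapshot, close_job gives the robot as it stands.
- The arm moves only by the tool drive_tool, never from a script. Its argument "plan" is one flat list of numbers, 7 for each row, row after row: the shift along the tool's x, y, z scaled (see below), then the turn, a rotation vector about the tool's x, y, z scaled (see below), then the gripper command: -1 is shut, 1 is fully open, values between are in proportion. In form: [dx, dy, dz, wx, wy, wz, jaw, dx, dy, dz, wx, wy, wz, jaw, ...]. A call has 1 to 5 rows; each row is the pose to reach, as a shift and turn from the pose commanded when the call began, along the tool's axes at that moment; what a row does not reach only later rows make up. The controller multiplies each number of a shift by 150 mm and each number of a turn by 45 degrees. A row lasts 1/12 s, in which the tool goes at most 41.7 mm and 7.16 degrees, less where a joint would pass 70% of its speed; a pose out of reach is approached as far as the arm can. A call with a number of a shift or a turn outside -1 to 1 is refused whole. A call with a gripper value outside its range is refused whole. The fingers move at their own pace and stop on an object; "force" is the grip in N (left out, the last holds). Time passes only in rows, so rows that repeat a pose let the fingers close. It gives the time, the measured TCP pose, the force and the opening at its end, in the units of the state.
- read_state(): the state, without advancing time (a new reading comes with each control period).
- snapshot(name): name is "side" or "top" or "wrist"; returns a dict with "frame" (400x640x3 uint8, red, green, blue), "fx", "fy", "cx", "cy" (pixels), "rvec" (rotation vector, rad) and "tvec" (3), from world to camera coordinates, as OpenCV has them. Camera axes: x right, y down, z forward; pixel columns grow to the right and rows downward; lengths in mm; the calibration is good to about 2 mm. A picture is of the moment at which its call begins. There is no depth.
- close_job(): hands the job in, once; it reports no verdict.
The state is a dict: "time": time; "joint_positions": joint angles; "qd": joint speeds; "effort": joint torques, N m; "position": TCP position; "tcp_rot": TCP orientation; "force": force on the tool from outside, world axes, zero at the start; "wrist_torque": the same for the moment, N m; "grip_width": finger opening in mm.
Only numpy, scipy, OpenCV 4.12 (cv2) and the standard library are available. Lean on these libraries where they do the work, as an engineer would, in place of code of your own. Each camera call takes 0.05 s, during which the arm holds its last target.

## Working session

There is one attempt and no reset: what is moved stays moved. The work goes in short steps, Python scripts to look and compute and a tool call to move; the robot and the scene stay as the last step left them, time stands still between calls to the robot, and variables do not carry over. Pictures are saved under pics/ and viewed, and the job is handed in when it is done.

Besides the shell and the picture viewer there is one more tool, called after "Emit:" by a JSON object that holds its "op" and its "data". drive_tool: Moves the arm, as the interface text tells. Shifts and turns lie within -1 to 1; 1 stands for 150 mm of shift or 45 degrees of turn. Its arguments: {"type":"object","properties":{"plan":{"type":"array"},"force":{"type":"number"}},"required":["plan"]}

```bash
mkdir -p pics; ls; python3 - <<'E'
from rig import *
import cv2
s=read_state(); print(s)
for n in("side","top","wrist"):
    d=snapshot(n); cv2.imwrite(f"pics/{n}0.png",d["frame"][:,:,::-1]); print(n,d["fx"],d["fy"],d["cx"],d["cy"],d["rvec"],d["tvec"])
E
```

```text
pics
{'time': 0.0, 'joint_positions': array([68.39847895, 29.90844229, -2.07967486, 91.67300713,  1.21584983,
       58.50245801, -6.46321985]), 'qd': array([-0.0179153 ,  0.03417243, -0.10022119, -0.08885008,  0.09563047,
       -0.07038131, -0.0357041 ]), 'effort': array([ 2.64591232e-03, -9.27090955e+01,  1.98136993e+00, -3.69924760e+01,
        1.79826259e-02,  8.30816425e-03,  3.03077934e-05]), 'position': array([ 188.68843532, -595.69789287,  404.1385687 ]), 'tcp_rot': array([ 1.79993820e+02,  6.15261518e-02, -7.24223710e+01]), 'force': array([ 0.03791962,  0.00518753, -0.35452412]), 'wrist_torque': array([ 0.02112037, -0.02226169, -0.0423114 ]), 'grip_width': 85.54304734287199}
side 459.0347202866465 459.0347202866465 318.42429467739413 201.70094492913603 [ 0.51896393 -2.49357508  1.45836866] [ 531.39483297  180.71151718 1244.31203355]
top 420.4725331728732 420.4725331728732 321.5880908748532 195.13118330083245 [ 2.15845528 -2.11026886  0.15052362] [   7.8053031   542.51147879 1467.87635638]
wrist 324.53950528304915 324.53950528304915 323.7598584268454 191.6191220772034 [-2.31531336  1.69644493  0.27614161] [-624.8027195   -40.27102903  381.01011703]
```

View pics/side0.png

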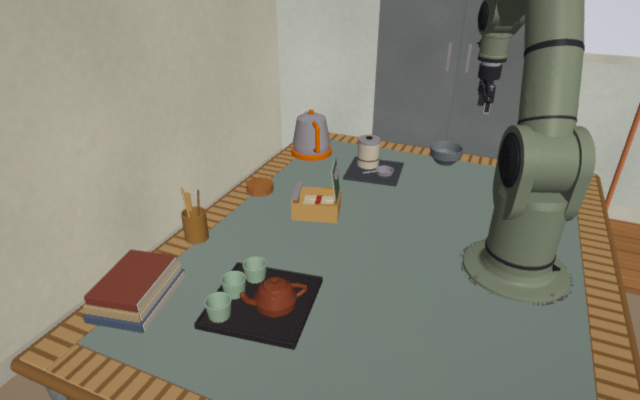

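View pics/top0.png

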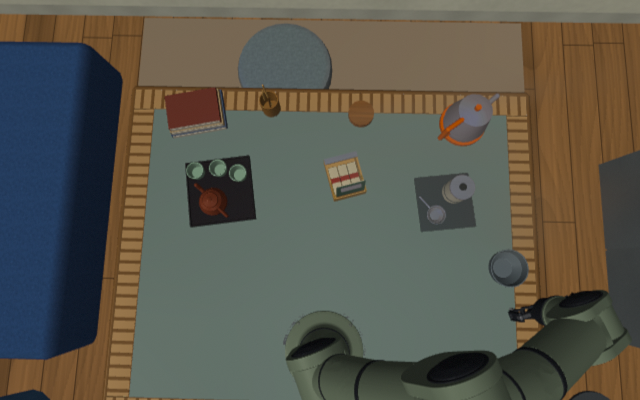

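View pics/wrist0.png

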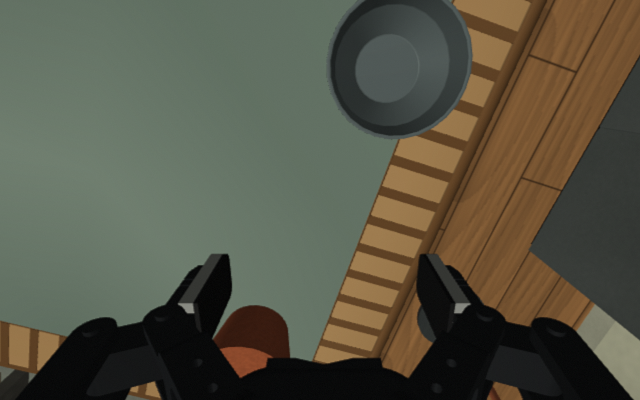

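```bash
python3 - <<'E'
import cv2,numpy as np
a=cv2.imread("pics/side0.png")[150:230,270:370]; b=cv2.imread("pics/top0.png")[145:210,310:380]
cv2.imwrite("pics/za.png",cv2.resize(a,None,fx=7,fy=7,interpolation=cv2.INTER_CUBIC))
cv2.imwrite("pics/zb.png",cv2.resize(b,None,fx=8,fy=8,interpolation=cv2.INTER_CUBIC))
E
```

```text
(no output)
```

View pics/za.png

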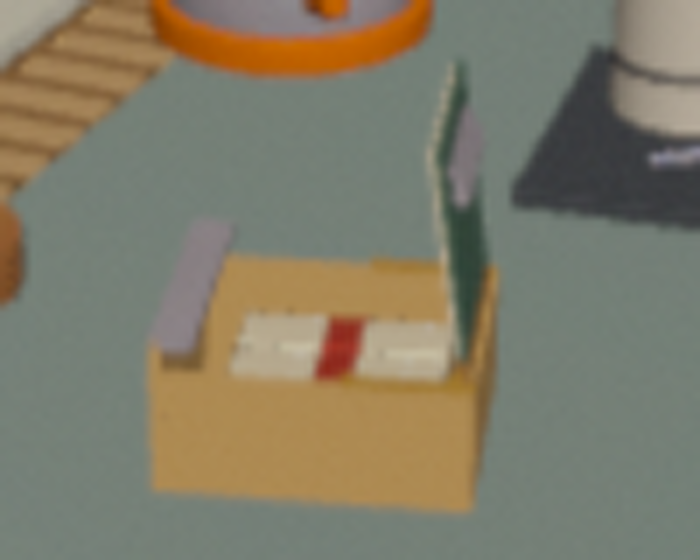

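View pics/zb.png

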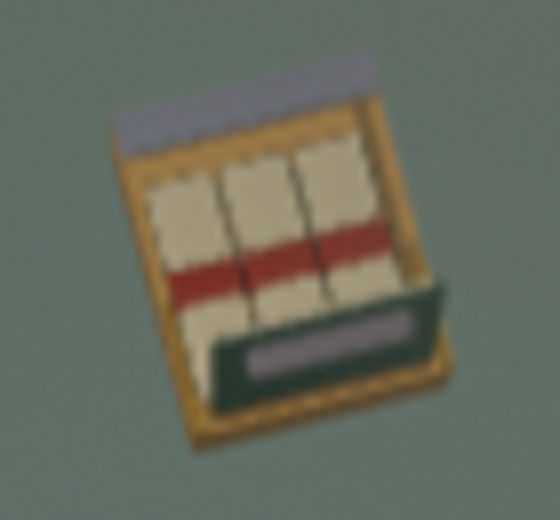

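```bash
cat > fit.py <<'E'
import cv2,numpy as np
from scipy.optimize import least_squares
from rig import *
C={n:snapshot(n) for n in("side","top")}
def proj(n,P):
    d=C[n];K=np.array([[d["fx"],0,d["cx"]],[0,d["fy"],d["cy"]],[0,0,1.]])
    return cv2.projectPoints(np.float64(P).reshape(-1,3),np.float64(d["rvec"]),np.float64(d["tvec"]),K,None)[0][:,0]
off={"side":((270,150),7),"top":((310,145),8)}
def un(n,p): o,f=off[n]; return (np.array(p)+.5)/f-.5+np.array(o)
B=[("top",(76,60,78),(115,117)),("top",(76,-60,78),(375,55)),("top",(56,60,78),(125,160)),("top",(56,-60,78),(380,97)),
("top",(-70,60,60),(190,445)),("top",(-70,-60,60),(452,378)),
("side",(76,60,0),(152,490)),("side",(-70,60,0),(472,510)),("side",(-70,60,60),(475,383)),("side",(-70,-60,60),(497,268)),
("side",(56,60,78),(195,355)),("side",(76,60,78),(152,345)),("side",(76,-60,78),(200,220)),("side",(56,-60,78),(235,222))]
# cover pts: (along, y, out of face relative hinge axis)
V=[("side",(112,50,6),(447,150)),("side",(112,-50,6),(464,65)),("top",(112,50,6),(215,340)),("top",(112,-50,6),(443,290)),
("top",(80,35,6),(248,380)),("top",(80,-35,6),(412,338))]
def world(q,P):
    c,s=np.cos(q[2]),np.sin(q[2]);P=np.array(P,float)
    return [q[0]+c*P[0]-s*P[1],q[1]+s*P[0]+c*P[1],P[2]]
def cov(q,P):
    a,y,o=P;c,s=np.cos(q[3]),np.sin(q[3])
    return world(q,(-62+q[4]+a*c-o*s,y,61+a*s+o*c))
def res(q):
    r=[proj(n,world(q,P))[0]-un(n,p) for n,P,p in B]+[proj(n,cov(q,P))[0]-un(n,p) for n,P,p in V]
    return np.r_[np.ravel(r),(q[4]-1.5)/3]
s=least_squares(res,[550,-50,0.2,1.5,1.5],loss="soft_l1",x_scale=[10,10,.1,.1,2])
print(s.x); print(s.fun[:-1].reshape(-1,2).round(1))
q=s.x
for a in((80,0,6),(112,0,6)): print(np.round(cov(q,a),1))
E
python3 fit.py
```

```text
[ 6.08563112e+02 -6.27837746e+01  2.74542925e-01  1.43354246e+00
  8.75436670e-02]
[[-0.4  0.1]
 [-0.2 -0.4]
 [-0.2  0.1]
 [ 0.6 -0.3]
 [ 0.5 -0.7]
 [ 0.5 -0.7]
 [ 0.5  0.2]
 [ 0.4  0.7]
 [ 0.3  2.3]
 [ 0.8  0.8]
 [-0.  -1.5]
 [-0.2 -0.5]
 [-0.3  0.1]
 [ 0.6  0.2]
 [-0.4  0.9]
 [ 0.6 -0.5]
 [-0.4  1.6]
 [ 0.5  0.3]
 [-0.1 -1.7]
 [-0.4 -1.6]]
[553.8 -78.2 141.1]
[558.  -77.  172.8]
```

Emit:
{"op": "drive_tool", "data": {"plan": [-0.83, -1, 0, 0, 0, 0, -1, -0.83, -1, 0, 0, 0, 0, -1, -0.83, -1, 0, 0, 0, 0, -1, -0.83, -1, 0, 0, 0, 0, -1, -0.83, -1, 0, 0, 0, 0, -1], "force": 30}}

```text
time: 0.67
position: [295.8, -428.7, 404.8]
tcp_rot: [-180.0, 0.0, -72.3]
force: [1.3, -0.2, -0.9]
grip_width: 25.6
```

Emit:
{"op": "drive_tool", "data": {"plan": [-0.83, -1, 0, 0, 0, 0, -1, -0.83, -1, 0, 0, 0, 0, -1, -0.83, -1, 0, 0, 0, 0, -1, -0.83, -1, 0, 0, 0, 0, -1, -0.83, -1, 0, 0, 0, 0, -1]}}

```text
time: 1.08
position: [401.1, -264.6, 404.9]
tcp_rot: [-180.0, 0.0, -72.3]
force: [0.7, 0.0, -0.6]
grip_width: 0.0
```

```bash
cat > h.py <<'E'
import numpy as np,sys
from rig import read_state
from scipy.spatial.transform import Rotation as R
Q=[608.6,-62.8,0.2745]
def tb(p,q=Q):  # box->world
    c,s=np.cos(q[2]),np.sin(q[2]); return np.array([q[0]+c*p[0]-s*p[1],q[1]+s*p[0]+c*p[1],p[2]])
def delta(axis_box,tipz,q=Q,L=173,yaw=None):
    s=read_state();Rm=R.from_euler('xyz',s['tcp_rot'],degrees=True).as_matrix()
    w=tb([axis_box[0],axis_box[1],tipz+L],q); d=Rm.T@(w-s['position'])
    rt=R.from_euler('xyz',[180,0,np.degrees(q[2])-90],degrees=True).as_matrix()
    rv=np.degrees(R.from_matrix(Rm.T@rt).as_rotvec())
    print('t',s['time'],'pos',s['position'].round(1),'rot',s['tcp_rot'].round(2),'F',s['force'].round(2),'w',round(s['grip_width'],1)); print('shift',(d/150).round(4),'turn',(rv/45).round(4))
def inbox(q=Q):
    s=read_state();p=s['position'];c,sn=np.cos(q[2]),np.sin(q[2]);d=p[:2]-np.array(q[:2])
    print('box',(c*d[0]+sn*d[1]).round(1),(-sn*d[0]+c*d[1]).round(1),'tipz',(p[2]-173).round(1))
E
python3 -c "
from h import *
delta((-101,0),231)"
```

```text
t 1.0833 pos [ 401.1 -264.6  404.9] rot [-1.7995e+02  1.0000e-02 -7.2280e+01] F [ 0.68  0.04 -0.64] w 0.0
shift [-0.8836 -1.0543  0.0072] turn [-0.001   0.0002  0.0443]
```

Emit:
{"op": "drive_tool", "data": {"plan": [-0.88, -1, 0, 0, 0, 0.044, -1, -0.88, -1, 0, 0, 0, 0.044, -1, -0.88, -1, 0, 0, 0, 0.044, -1, -0.88, -1, 0, 0, 0, 0.044, -1, -0.88, -1, 0, 0, 0, 0.044, -1]}}

```text
time: 1.5
position: [503.7, -93.7, 404.9]
tcp_rot: [-180.0, 0.0, -74.3]
force: [0.8, 0.4, 0.9]
grip_width: -0.1
```

```bash
python3 - <<'E'
from h import *
from rig import snapshot
import cv2
delta((-101,0),126); inbox()
for n in("wrist","side","top"):
    d=snapshot(n); cv2.imwrite(f"pics/{n}1.png",d["frame"][:,:,::-1])
    if n=="wrist": np.savez("w1.npz",**d)
a=cv2.imread("pics/side1.png")[90:230,270:390]
cv2.imwrite("pics/za1.png",cv2.resize(a,None,fx=4,fy=4,interpolation=cv2.INTER_CUBIC))
E
```

```text
t 1.5 pos [503.7 -93.7 404.9] rot [-1.7996e+02  2.0000e-02 -7.4310e+01] F [0.82 0.39 0.87] w -0.1
shift [-0.0086 -0.0548  0.7058] turn [-0.0009  0.0004 -0.0009]
box -109.3 -1.3 tipz 231.9
```

View pics/wrist1.png

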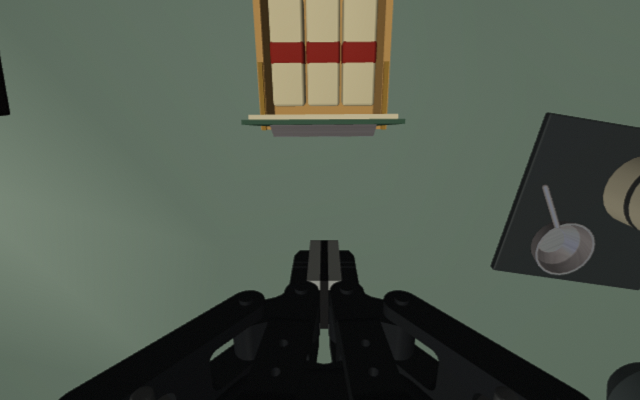

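View pics/za1.png

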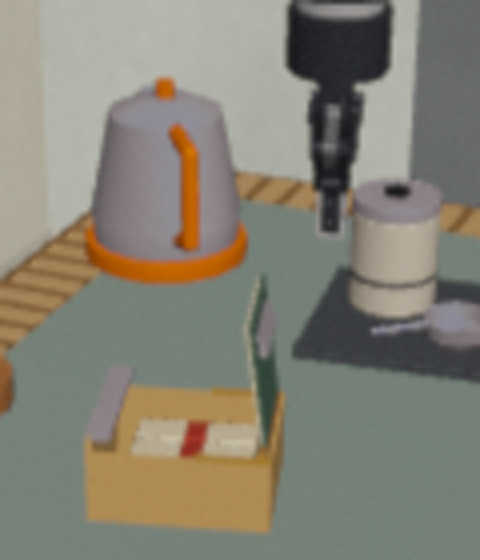

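```bash
cat > fit2.py <<'E'
exec(open("fit.py").read().split("def res")[0])
d=dict(np.load("w1.npz"));C["wrist"]=d
W=[((112,50,6),(242,123.5)),((112,-50,6),(405,121.5)),((80,35,14),(272,136)),((80,-35,14),(375,136))]
def res(q):
    r=[proj(n,world(q,P))[0]-un(n,p) for n,P,p in B]+[proj(n,cov(q,P))[0]-un(n,p) for n,P,p in V]+[(proj("wrist",cov(q,P))[0]-np.array(p)) for P,p in W]
    return np.r_[np.ravel(r),(q[4]-1.5)/1.5]
s=least_squares(res,[608,-62,0.27,1.45,1.5],loss="soft_l1",x_scale=[10,10,.1,.1,2])
print(s.x); print(s.fun[:-1].reshape(-1,2)[-10:].round(1))
q=s.x
print(proj("wrist",world(q,(0,60,60))),proj("wrist",world(q,(0,-60,60))),proj("wrist",world(q,(-70,60,60))))
E
python3 fit2.py
```

```text
[ 6.08958341e+02 -6.37344282e+01  2.81007607e-01  1.42211793e+00
  1.02002431e+00]
[[-1.   0.7]
 [-0.2 -0.7]
 [-0.2  0.9]
 [ 0.7 -0.5]
 [ 0.2 -2.3]
 [-0.2 -2.3]
 [-0.5 -0.1]
 [ 0.   0.6]
 [ 2.4  0.3]
 [-2.4 -0.5]]
[[255.76794096  51.68994593]] [[390.27144648  50.50386691]] [[261.16523599 130.74447607]]
```

```bash
sed -i 's/^Q=.*/Q=[609.0,-63.7,0.281]/' h.py; python3 -c "
from h import *
delta((-96,0),128);inbox()"
```

```text
t 1.75 pos [502.5 -97.  404.6] rot [ 1.7997e+02 -1.0000e-02 -7.4410e+01] F [ 0.22 -0.27  0.19] w 0.2
shift [-0.0176 -0.1043  0.6903] turn [ 0.0007 -0.0002 -0.0113]
box -111.6 -2.5 tipz 231.6
```

Emit:
{"op": "drive_tool", "data": {"plan": [-0.017, -0.1, 0.69, 0, 0, -0.011, -1, -0.017, -0.1, 0.69, 0, 0, -0.011, -1, -0.017, -0.1, 0.69, 0, 0, -0.011, -1, -0.017, -0.1, 0.69, 0, 0, -0.011, -1, -0.017, -0.1, 0.69, 0, 0, -0.011, -1]}}

```text
time: 2.17
position: [516.0, -91.2, 301.1]
tcp_rot: [179.9, 0.0, -74.0]
force: [0.0, 0.1, 0.8]
grip_width: 0.1
```

```bash
cat > look.py <<'E'
from h import *
from rig import snapshot
import cv2,sys
k=sys.argv[1]
s=read_state();print(s['time'],s['position'].round(1),s['force'].round(2));inbox()
a=snapshot("side")["frame"][130:230,270:390,::-1];b=snapshot("wrist")["frame"][:,:,::-1]
a=cv2.resize(a,None,fx=4,fy=4,interpolation=cv2.INTER_CUBIC)
cv2.imwrite(f"pics/L{k}.png",np.hstack([a,cv2.resize(b[:,160:480],(320,400))]))
E
python3 look.py 2
```

```text
2.1667 [516.  -91.2 301.1] [0.03 0.09 0.84]
box -96.9 -0.6 tipz 128.1
```

View pics/L2.png

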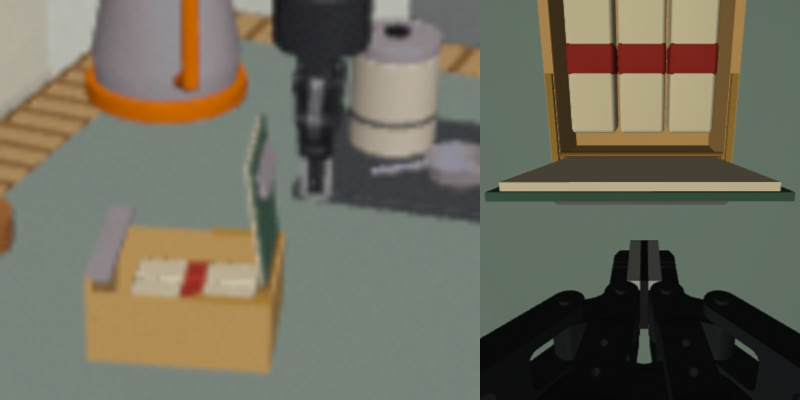

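Emit:
{"op": "drive_tool", "data": {"plan": [-0.004, -0.04, 0.0, 0, 0, 0, -1, -0.004, -0.08, 0.005, 0, 0, 0, -1, -0.004, -0.12, 0.01, 0, 0, 0, -1, -0.004, -0.16, 0.015, 0, 0, 0, -1, -0.004, -0.2, 0.015, 0, 0, 0, -1]}}

```text
time: 2.68
position: [545.7, -81.1, 299.1]
tcp_rot: [-180.0, -0.0, -73.9]
force: [-1.1, 0.2, -0.2]
grip_width: -0.4
```

Emit:
{"op": "drive_tool", "data": {"plan": [0, -0.03, 0.005, 0, 0, 0, -1, 0, -0.06, 0.01, 0, 0, 0, -1, 0, -0.09, 0.015, 0, 0, 0, -1, 0, -0.12, 0.02, 0, 0, 0, -1, 0, -0.14, 0.025, 0, 0, 0, -1]}}

```text
time: 3.1
position: [565.6, -75.3, 294.9]
tcp_rot: [180.0, 0.0, -73.9]
force: [-2.0, -0.4, -0.8]
grip_width: 0.0
```

```bash
python3 look.py 3
```

```text
3.1 [565.6 -75.3 294.9] [-2.04 -0.44 -0.77]
box -44.9 0.8 tipz 121.9
```

View pics/L3.png

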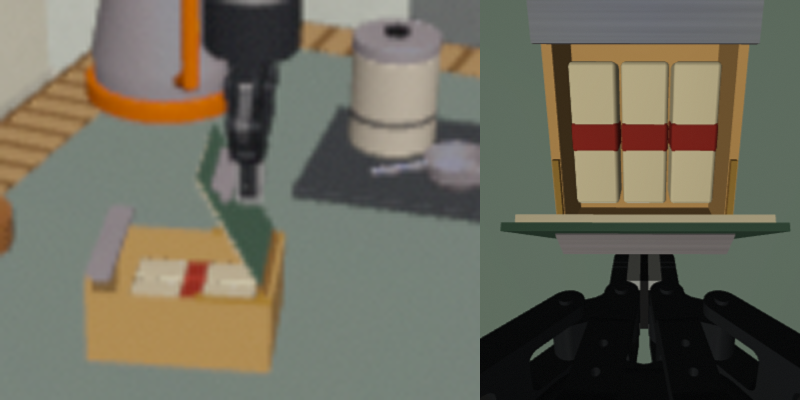

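Emit:
{"op": "drive_tool", "data": {"plan": [0.002, -0.05, 0.015, 0, 0, 0, -1, 0.003, -0.09, 0.033, 0, 0, 0, -1, 0.003, -0.13, 0.055, 0, 0, 0, -1, 0.003, -0.165, 0.085, 0, 0, 0, -1, 0.003, -0.19, 0.115, 0, 0, 0, -1]}}

```text
time: 3.62
position: [593.6, -67.8, 277.6]
tcp_rot: [-180.0, -0.0, -73.9]
force: [-0.2, 0.5, 2.3]
grip_width: 0.4
```

```bash
python3 look.py 4
```

```text
3.6167 [593.6 -67.8 277.6] [-0.24  0.48  2.33]
box -15.9 0.3 tipz 104.6
```

View pics/L4.png

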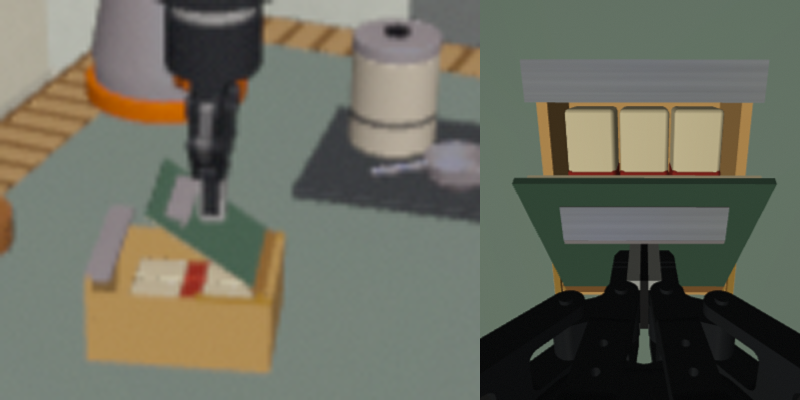

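Emit:
{"op": "drive_tool", "data": {"plan": [0.002, -0.03, 0.04, 0, 0, 0, -1, 0.002, -0.055, 0.08, 0, 0, 0, -1, 0.002, -0.075, 0.12, 0, 0, 0, -1, 0.002, -0.09, 0.165, 0, 0, 0, -1, 0.002, -0.1, 0.205, 0, 0, 0, -1]}}

```text
time: 4.13
position: [607.6, -64.0, 246.4]
tcp_rot: [-180.0, 0.0, -73.9]
force: [-1.0, 0.6, 3.3]
grip_width: 0.4
```

```bash
python3 look.py 5
```

```text
4.1333 [607.6 -64.  246.4] [-0.97  0.58  3.25]
box -1.5 0.1 tipz 73.4
```

View pics/L5.png

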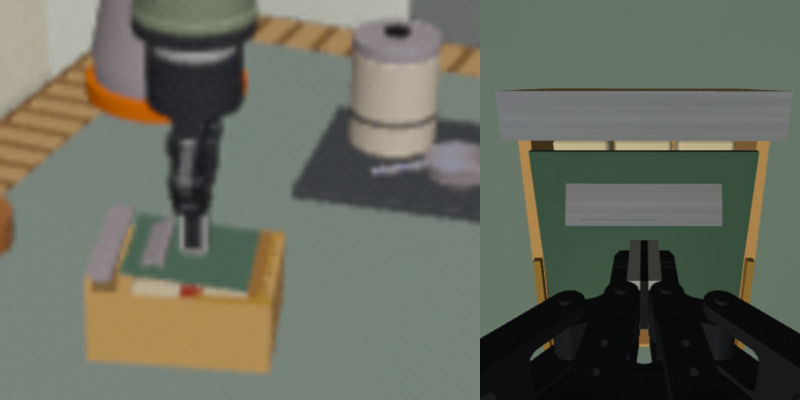

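Emit:
{"op": "drive_tool", "data": {"plan": [0, 0, 0.01, 0, 0, 0, -1, 0, 0, 0.02, 0, 0, 0, -1, 0, 0, 0.03, 0, 0, 0, -1, 0, 0, 0.04, 0, 0, 0, -1, 0, 0, 0.04, 0, 0, 0, -1]}}

```text
time: 4.65
position: [607.4, -64.2, 241.2]
tcp_rot: [-180.0, -0.0, -73.9]
force: [1.4, 1.0, 2.2]
grip_width: 0.1
```

```bash
python3 -c "
from h import *
print(read_state()['force']);inbox()"
```

```text
[1.41418159 1.01176305 2.21035798]
box -1.7 0.0 tipz 68.2
```

Emit:
{"op": "drive_tool", "data": {"plan": [0, 0, 0.007, 0, 0, 0, -1, 0, 0, 0.007, 0, 0, 0, -1, 0, 0, 0.014, 0, 0, 0, -1, 0, 0, 0.014, 0, 0, 0, -1]}}

```text
time: 4.98
position: [607.5, -64.2, 239.4]
tcp_rot: [-180.0, -0.0, -73.9]
force: [0.8, 1.5, 8.9]
grip_width: 0.3
```

```bash
python3 look.py 6
```

```text
4.9833 [607.5 -64.2 239.4] [0.78 1.54 8.94]
box -1.6 -0.1 tipz 66.4
```

View pics/L6.png

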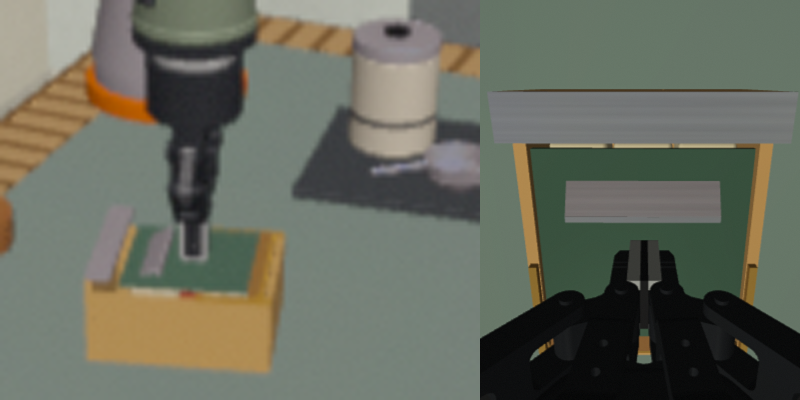

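Emit:
{"op": "drive_tool", "data": {"plan": [0, -0.014, 0, 0, 0, 0, -1, 0, -0.028, 0, 0, 0, 0, -1, 0, -0.042, 0, 0, 0, 0, -1, 0, -0.056, 0, 0, 0, 0, -1, 0, -0.07, 0, 0, 0, 0, -1]}}

```text
time: 5.5
position: [617.2, -61.4, 239.4]
tcp_rot: [180.0, -0.0, -73.9]
force: [-2.6, -0.7, 11.2]
grip_width: -0.1
```

```bash
python3 look.py 7
```

```text
5.5 [617.2 -61.4 239.4] [-2.56 -0.68 11.15]
box 8.5 -0.1 tipz 66.4
```

View pics/L7.png

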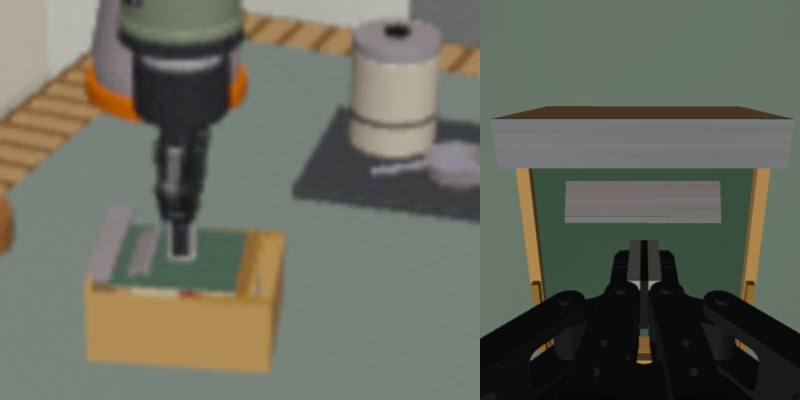

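Emit:
{"op": "drive_tool", "data": {"plan": [0, -0.012, 0, 0, 0, 0, -1, 0, -0.024, 0, 0, 0, 0, -1, 0, -0.036, 0, 0, 0, 0, -1, 0, -0.048, 0, 0, 0, 0, -1, 0, -0.048, 0, 0, 0, 0, -1]}}

```text
time: 6.02
position: [624.1, -59.5, 239.3]
tcp_rot: [179.9, -0.0, -73.9]
force: [-3.4, 0.9, 11.0]
grip_width: 0.0
```

```bash
python3 look.py 8
```

```text
6.0167 [624.1 -59.5 239.3] [-3.41  0.87 11.03]
box 15.7 -0.1 tipz 66.3
```

View pics/L8.png

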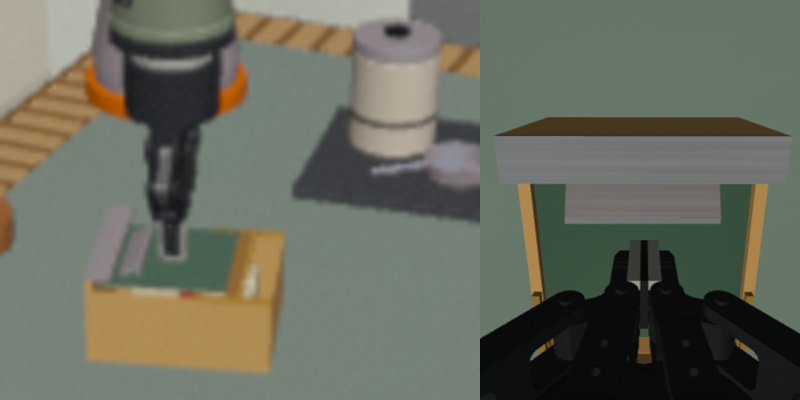

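Emit:
{"op": "drive_tool", "data": {"plan": [0, -0.01, 0, 0, 0, 0, -1, 0, -0.02, 0, 0, 0, 0, -1, 0, -0.02, 0, 0, 0, 0, -1]}}

```text
time: 6.37
position: [626.5, -58.9, 239.1]
tcp_rot: [179.9, -0.0, -73.9]
force: [-6.1, -1.1, 11.6]
grip_width: -0.2
```

```bash
python3 look.py 9
```

```text
6.3667 [626.5 -58.9 239.1] [-6.13 -1.1  11.63]
box 18.2 -0.3 tipz 66.1
```

View pics/L9.png

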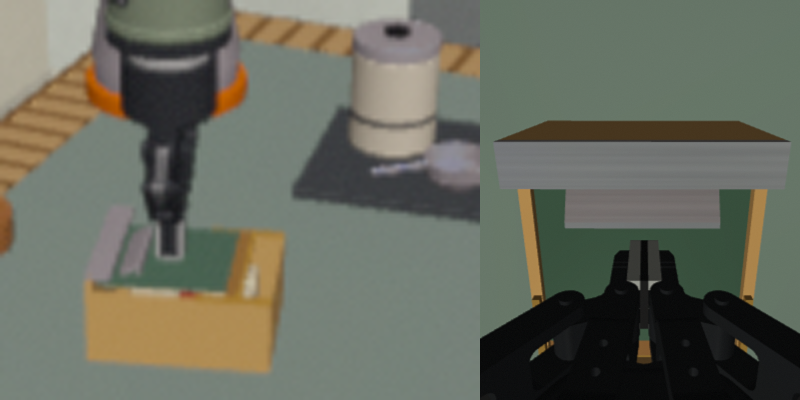

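Emit:
{"op": "drive_tool", "data": {"plan": [0, 0, -0.02, 0, 0, 0, -1, 0, 0, -0.08, 0, 0, 0, -1, 0, 0, -0.3, 0, 0, 0, -1, 0, 0, -0.6, 0, 0, 0, -1, 0, 0, -0.6, 0, 0, 0, -1]}}

```text
time: 6.88
position: [628.4, -58.6, 335.9]
tcp_rot: [-179.6, -0.1, -73.9]
force: [1.2, 0.2, 1.4]
grip_width: 0.2
```

Emit:
{"op": "drive_tool", "data": {"plan": [0, 0.3, -0.3, 0, 0, 0, -1, 0, 0.6, -0.4, 0, 0, 0, -1, 0, 0.8, -0.4, 0, 0, 0, -1, 0, 0.8, -0.4, 0, 0, 0, -1, 0, 0.8, -0.4, 0, 0, 0, -1]}}

```text
time: 7.3
position: [509.3, -93.2, 390.8]
tcp_rot: [-180.0, -0.1, -74.0]
force: [1.5, -0.2, -0.7]
grip_width: -0.2
```

```bash
python3 look.py 10; python3 - <<'E'
from rig import snapshot
import cv2
a=snapshot("top")["frame"][145:210,310:380,::-1]; c=snapshot("side")["frame"][150:230,270:370,::-1]
import numpy as np
cv2.imwrite("pics/T10.png",np.hstack([cv2.resize(a,(400,371),interpolation=2),cv2.resize(c,(400,371),interpolation=2)]))
E
```

```text
7.3 [509.3 -93.2 390.8] [ 1.47 -0.24 -0.71]
box -104.0 -0.6 tipz 217.8
```

View pics/L10.png

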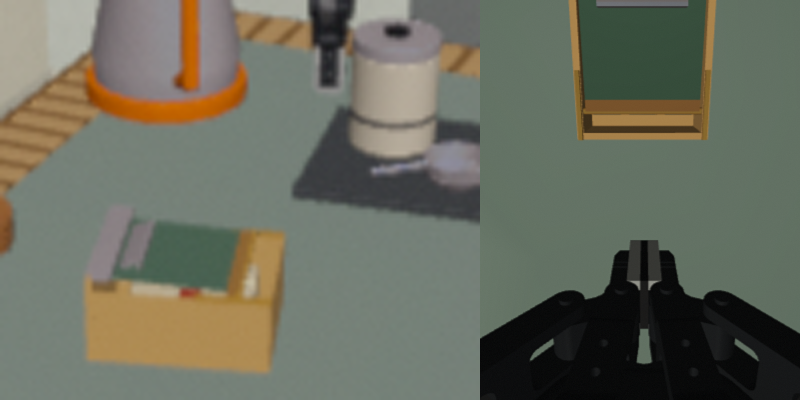

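View pics/T10.png

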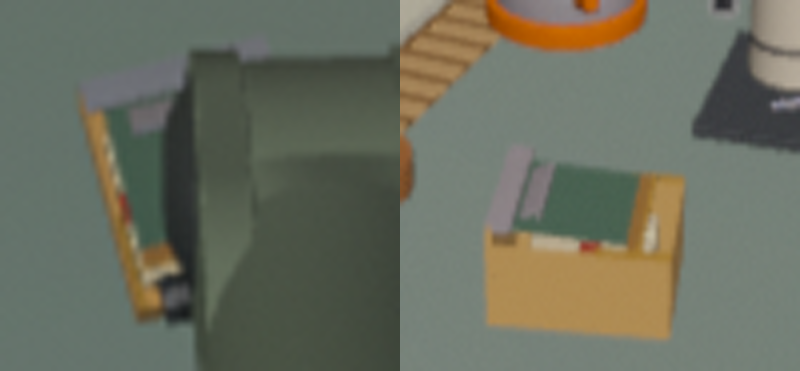

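```bash
cat > chk.py <<'E'
exec(open("fit.py").read().split("def res")[0])
for f in(.05,.1):
  for sl in(8,12,15,18):
    q=[609,-63.7,.281,f,sl]; P=[(80,35,6),(80,-35,6),(0,50,6)]
    print(f,sl,[(((proj("side",cov(q,p))[0]-[270,130]+.5)*4-.5)).round(0) for p in P])
E
python3 chk.py; python3 - <<'E'
import cv2
a=cv2.imread("pics/L10.png")[190:380,70:300]
cv2.imwrite("pics/zz.png",cv2.resize(a,None,fx=3,fy=3))
E
```

```text
0.05 8 [array([155., 271.]), array([168., 231.]), array([254., 291.])]
0.05 12 [array([150., 271.]), array([163., 230.]), array([249., 291.])]
0.05 15 [array([146., 271.]), array([159., 230.]), array([245., 291.])]
0.05 18 [array([143., 271.]), array([156., 230.]), array([241., 291.])]
0.1 8 [array([156., 267.]), array([169., 226.]), array([255., 292.])]
0.1 12 [array([151., 267.]), array([164., 226.]), array([249., 291.])]
0.1 15 [array([147., 266.]), array([160., 226.]), array([246., 291.])]
0.1 18 [array([143., 266.]), array([156., 226.]), array([242., 291.])]
```

View pics/zz.png

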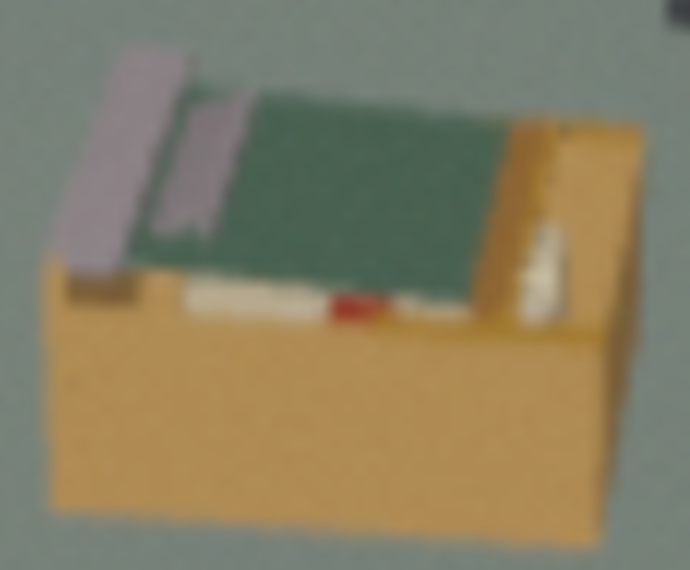

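Emit:
{"op": "drive_tool", "data": {"plan": [0, 0, 0, 0, 0, 0, -1, 0, 0, 0, 0, 0, 0, -1, 0, 0, 0, 0, 0, 0, -1]}}

```text
time: 7.85
position: [512.1, -91.6, 388.8]
tcp_rot: [180.0, 0.0, -73.9]
force: [-0.5, 0.3, -0.3]
grip_width: 0.6
```

```bash
python3 -c "
from rig import *
s=read_state();print(s['time'],s['position'],s['force']);print(close_job())"
```

```text
7.85 [512.05304491 -91.5736141  388.8332764 ] [-0.50309033  0.30101979 -0.28649164]
the job is handed in; nothing more can be done
None
```

I closed the box and handed the job in at 7.85 s. With the fingers shut, I folded the cover over from the robot's side, pressed it flat with about 9–11 N, and pushed it under the lip. It moved by fingertip friction, not by bearing on the steel step. I stopped when the finger began to slip on the cover and the horizontal force rose from about 3.5 N to 6 N, then lifted off and backed away.

**Last checks:**
- **Cover:** the final side picture shows its edge under the lip. The foot of the step lies where a slide of about 18 mm and a fold of about 0.05 rad would put it. The cover's hinge-side corner was about 14 zoomed pixels (3–4 camera pixels) further towards the lip than that model predicts. I put this down to the panel starting a little past the hinge axis, but did not check it.
- **Box:** no visible movement in the side view. I did not re-measure its position. The arm hid part of it in the last top view.
- **Tea things:** the canister and strainer look unmoved in the side crops. I took no final picture of the teapot and cups, but the arm never went near them.
- **Robot:** clear of everything, with about 0.6 N reading on the wrist, which is at noise level.

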